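# Tell the crystal award from its acrylic copy and present it

## Robot

A 6-joint arm with a two-finger parallel gripper is mounted at the origin on the work surface; the furniture and walls round the work are solid. World frame = base frame: x ahead of the robot, y to its left, z up, the work surface at z = 0. Lengths are in m, angles in rad, forces in N, time in s.
With the tool pointing down it reaches from about 0.25 to 0.725 m from the base axis. Payload 4 kg.
Tool frame: the origin (TCP) lies between the finger pads; the fingertips stand 11 mm ahead of it and the grasp point (between the pads) lies 8 mm behind it (bot.tip_extent is the distance from the TCP to the fingertips, in m); z points along the fingers, y is the line along which they close (so a half turn about z gives the same grasp; the last joint's range is limited). The gripper opens to 85 mm and grips with 20 to 120 N. Pads are 22 mm wide; open, the fingers measure 114 mm over their backs; the gripper's body (76 mm by 85 mm) begins 54 mm behind the grasp point. The pads swing forward as they close: fully open they stand 13 mm farther back than shut.
Start: joints at [1.295, 0.241, 0.005, 1.335, 0, 1.571], TCP at [0.136, 0.481, 0.242] pointing down, gripper open.
Joint ranges: [-2.72, 2.72], [-1.05, 1.87], [-1.09, 1.28], [-1.99, 2.15], [-1.42, 1.44], [-3.14, 3.14]. Speed limits (rad/s): [2.79, 2.79, 3.14, 3.14, 3.14, 3.14].

## Interface

Orientations are given as a unit quaternion [x, y, z, w].
In Python, from workcell import bot gives the robot as it stands. The module is installed in compiled form; this text tells all that it offers.
- The arm moves only by the tool drive_tool, never from a script. Its argument "rows" is a list of rows, each an object of numbers: "dx", "dy", "dz": the shift along the tool's x, y, z in units of 50 mm (1.0 is 50 mm); "wx", "wy", "wz": the turn, a rotation vector about the tool's x, y, z in units of 5 degrees (1.0 is 5 degrees); "hand": the finger opening in mm, from 0 to 85.4. A call has 1 to 20 rows; each row is the pose to reach, as a shift and turn from the pose commanded when the call began, along the tool's axes at that moment; what a row does not reach only later rows make up. A row lasts 1/10 s, in which the tool goes at most 50 mm and 8.59 degrees, less where a joint would pass 70% of its speed; a pose out of reach is approached as far as the arm can. A call with a gripper value outside its range is refused whole. The fingers move at their own pace and stop on an object; the grip force is fixed at half the most. Time passes only in rows, so rows that repeat a pose let the fingers close. It gives the time, the measured TCP pose, the force, the opening and the grip force at its end, in the units of the state.
- bot.get_obs(): the state, without advancing time (a new reading comes with each control period).
- bot.camera(name): name is "scene" or "top" or "wrist"; returns the picture (384x512x3 uint8, red, green, blue); there is no depth.
- bot.get_calibration(name): a dict with "vfov" (degrees; the focal length in pixels is half the picture's height over the tangent of half this angle, whatever the lens; pixels are square), "cx", "cy" (the principal point, pixels), "k1" (the pictures are not rectified: a ray, as slopes to the right and down, at radius r is drawn at 1 + k1 r^2 times it, then the intrinsics apply), "origin" and "rotation" of the camera in the world; the wrist camera has in their place "mount" (4x4, takes a point from camera to tool coordinates, whose origin is the TCP and whose axes are the flange's). Camera axes: x right, y up, looking along -z (the intrinsics and any distortion apply to the point x, -y, -z); pixel columns grow to the right and rows downward; lengths in m; the calibration is good to about 2 mm. A picture is of the moment at which its call begins: read the wrist's pose just before it. get_calibration takes no time and is no camera call.
- bot.job_done(): hands the job in; it is judged then, once.
Trained networks look in the newest picture that a camera, given by its name, has taken for a name from the list of things; names that differ only in an ending like _2 or _b are one class to them, and where a whole thing is asked for, a point or a joint stands for the part that bears it (a point fixed in the world has none). Each returns a list of dicts, best first, with "score" (0 to 1); they miss things now and then, are a little off and sometimes report something else, mostly with a low value. They report only what shows in the picture. A call takes as long as a camera call. They do not tell look-alikes from the thing itself.
- bot.look_for(camera, thing): "extent" ([centre column, centre row, width, height] in pixels, round what is visible of it).
- bot.outline_of(camera, thing): "region" (384x512 bool, what is visible of it) and "extent" ([centre column, centre row, width, height] in pixels, round what is visible of it).
The state is a dict: "clock": time; "joint_pos": joint angles; "joint_vel": joint speeds; "tau": joint torques, N m; "eef_pos": TCP position; "tool_rot": TCP orientation; "ft_force": force on the tool from outside, world axes, zero at the start; "ft_torque": the same for the moment, N m; "grip_width": finger opening in m; "grasp_force": force on a finger pad.
Only numpy, scipy, OpenCV 4.12 (cv2) and the standard library are available. Lean on these libraries where they do the work, as an engineer would, in place of code of your own. Each camera call takes 0.05 s, during which the arm holds its last target. There are 200 camera calls.

## Task

One of the two look-alike awards is solid crystal, the other only a light acrylic copy: lift each in turn a hand's breadth clear of the desk to feel which is heavier, and stand the light copy back upright where it stood, let go. Then hold the heavy crystal one up for the visitor: upright and still over the middle of the felt-covered wooden board, with 10 to 20 cm of clear air between its underside and the board, and finish while holding it there (do not put it down). Handle the awards gently, never dropping or tipping them, and leave the other things on the desk where they are.

Things in the scene. Friction and masses are not known exactly. Their poses are not given: they have to be found in the camera images.
- award_1_mid (a point): One of two look-alike awards: clear greyish arched tablet, 66 mm broad, 32 mm thick, on a black base 38 x 70 x 16 mm; 116 mm tall, standing. One is crystal (0.39-0.58 kg), the other acrylic (0.14-0.24 kg); they look the same. Point: on its upright axis, 58 mm above its underside; x through the 32 mm thickness (grip the clear part this way), y along the breadth, z up.
- award_2_mid (a point): One of two look-alike awards: clear greyish arched tablet, 66 mm broad, 32 mm thick, on a black base 38 x 70 x 16 mm; 116 mm tall, standing. One is crystal (0.39-0.58 kg), the other acrylic (0.14-0.24 kg); they look the same. Point: on its upright axis, 58 mm above its underside; x through the 32 mm thickness (grip the clear part this way), y along the breadth, z up.
- board_mid (a point): Middle of the felt top of the low wooden presentation board fixed on the desk at the visitor's (far) side: 120 x 170 mm, felt 9 mm and dark rim 12 mm above the desk. x across its 120 mm, y along its 170 mm, z up; the point is 9 mm above the desk.
- by_calculator: Pocket calculator, 135 x 85 x 17 mm, lying flat. A bystander: leave it where it is. Origin at the centre of its underside.
- by_keys_1: Bunch of keys, about 104 x 115 x 8 mm, lying flat. A bystander: leave it where it is. Origin at the centre of its underside.
- by_remote_1: Black remote control, 163 x 48 x 19 mm, lying flat. A bystander: leave it where it is. Origin at the centre of its underside.
- by_pen_3: Ballpoint pen, 145 mm long, 9 mm high, lying between the awards. A bystander: leave it where it is. Origin at the centre of its underside.
- by_eraser: Eraser in a card sleeve, 50 x 25 x 12 mm, lying by the board. A bystander: leave it where it is. Origin at the centre of its underside.
There are look-alikes about, which are no part of the job. What is shaped like the part that bears award_2_mid but blue or pink is not meant.

How it is judged:
On the way, in this order (a step that is already met when the one before it is completed fails the run):
1. the light copy has been lifted clear of the desk in the gripper (3 cm or more) while the heavy award stands on the desk, pressing on it with over 3.1 N (((height (world z) of award_1_mid above 0.088 m and contact force between the fingers and award_1 above 0.5 N and contact force between award_2 and anything else above 3.1 N) or (height (world z) of award_2_mid above 0.088 m and contact force between the fingers and award_2 above 0.5 N and contact force between award_1 and anything else above 3.1 N))), for 0.3 s.
2. both awards stand on the desk again, upright and let go (height (world z) of each of award_1_mid, award_2_mid below 0.066 m and angle between each of award_1_mid, award_2_mid's own z axis and vertical below 0.1 rad and contact force between the fingers and award_1 below 0.1 N and linear speed of each of award_1, award_2 below 0.02 m/s and contact force between the fingers and award_2 below 0.1 N), for 0.2 s.
3. the heavy award is lifted clear of the desk in the gripper (3 cm or more) while the light copy stands on the desk, pressing on it with under 3.1 N (((height (world z) of award_1_mid above 0.088 m and contact force between the fingers and award_1 above 0.5 N and height (world z) of award_2_mid below 0.066 m and angle between award_2_mid's own z axis and vertical below 0.1 rad and contact force between the fingers and award_2 below 0.1 N and linear speed of award_2 below 0.02 m/s and contact force between award_2 and anything else below 3.1 N) or (height (world z) of award_2_mid above 0.088 m and contact force between the fingers and award_2 above 0.5 N and height (world z) of award_1_mid below 0.066 m and angle between award_1_mid's own z axis and vertical below 0.1 rad and contact force between the fingers and award_1 below 0.1 N and linear speed of award_1 below 0.02 m/s and contact force between award_1 and anything else below 3.1 N))), for 0.3 s.
At the end, for the whole second after the job is handed in: Held in the gripper, upright (0.2 rad) and still: the heavy award, its mid-point within 45 mm of over the board's middle, 155 to 285 mm above the desk. The light copy (pressing under 3.1 N) stands upright, let go, within 50 mm of its start (((horizontal distance between award_1_mid and board_mid below 0.045 m and height (world z) of award_1_mid between 0.155 and 0.285 m and angle between award_1_mid's own z axis and vertical below 0.2 rad and linear speed of award_1 below 0.03 m/s and contact force between the fingers and award_1 above 1 N and contact force between board and award_1 below 0.1 N and height (world z) of award_2_mid below 0.066 m and angle between award_2_mid's own z axis and vertical below 0.1 rad and contact force between each of the fingers, the arm and award_2 below 0.1 N and linear speed of award_2 below 0.02 m/s and distance of award_2_mid from where it was at the start of the episode below 0.05 m and contact force between award_2 and anything else below 3.1 N) or (horizontal distance between award_2_mid and board_mid below 0.045 m and height (world z) of award_2_mid between 0.155 and 0.285 m and angle between award_2_mid's own z axis and vertical below 0.2 rad and linear speed of award_2 below 0.03 m/s and contact force between the fingers and award_2 above 1 N and contact force between board and award_2 below 0.1 N and height (world z) of award_1_mid below 0.066 m and angle between award_1_mid's own z axis and vertical below 0.1 rad and contact force between each of the fingers, the arm and award_1 below 0.1 N and linear speed of award_1 below 0.02 m/s and distance of award_1_mid from where it was at the start of the episode below 0.05 m and contact force between award_1 and anything else below 3.1 N))); the arm keeps its last pose, push and grip.
It fails at once if an award is tipped over (more than 0.6 rad) (angle between any of award_1_mid, award_2_mid's own z axis and vertical above 0.6 rad).
It fails at once if an award is dropped or flung (faster than 0.9 m/s) (linear speed of any of award_1, award_2 above 0.9 m/s).
It fails at once if a bystander is moved by more than 30 mm (distance of any of by_calculator, by_keys_1, by_remote_1, by_pen_3, by_eraser from where it was at the start of the episode above 0.03 m).
It also fails if it takes over 72 s, if anything falls off the work surface, if the arm or the gripper's body presses on something with over 40 N, if the wrist force passes 120 N, or if a joint passes its speed limit or range.

## Working session

There is one attempt and no reset: what is moved stays moved. The work goes in short steps, Python scripts to look and compute and a tool call to move; the robot and the scene stay as the last step left them, time stands still between calls to the robot, and variables do not carry over. Pictures are saved under pics/ and viewed, at most 10 in all, crops included, and the job is handed in when it is done.

Besides the shell and the picture viewer there is one more tool, called after ">>>" in YAML: its name, and indented under it one key for each argument. drive_tool: Moves the arm, as the interface text tells. Its arguments: {"type":"object","properties":{"rows":{"type":"array","items":{"type":"object","properties":{"dx":{"type":"number"},"dy":{"type":"number"},"dz":{"type":"number"},"wx":{"type":"number"},"wy":{"type":"number"},"wz":{"type":"number"},"hand":{"type":"number"}}}}},"required":["rows"]}

```bash
mkdir -p pics; cat > h.py <<'E'
import numpy as np, cv2
from scipy.spatial.transform import Rotation as R
from workcell import bot
def cam(name,obs=None):
    c=bot.get_calibration(name)
    f=192/np.tan(np.radians(c["vfov"])/2)
    if "mount" in c:
        o=obs; T=np.eye(4); T[:3,:3]=R.from_quat(o["tool_rot"]).as_matrix(); T[:3,3]=o["eef_pos"]
        M=T@np.array(c["mount"]); return c,f,M[:3,3],M[:3,:3]
    return c,f,np.array(c["origin"]),np.array(c["rotation"])
def ray(cm,u,v):
    c,f,o,Rm=cm
    d=np.array([(u-c["cx"])/f,(v-c["cy"])/f]); s=d.copy()
    for _ in range(30): s=d/(1+c["k1"]*(s@s))
    return o,Rm@np.array([s[0],-s[1],-1])
def at_z(cm,u,v,z):
    o,d=ray(cm,u,v); return o+d*(z-o[2])/d[2]
def proj(cm,p):
    c,f,o,Rm=cm; q=Rm.T@(np.asarray(p)-o); s=np.array([q[0],-q[1]])/-q[2]
    s=s*(1+c["k1"]*(s@s)); return s*f+[c["cx"],c["cy"]]
def save(name,img): cv2.imwrite(name,cv2.cvtColor(img,cv2.COLOR_RGB2BGR))
E
python3 - <<'E'
from h import *
o=bot.get_obs(); print({k:np.round(v,3).tolist() for k,v in o.items()})
ims=[]
for n in("top","scene"):
    im=bot.camera(n); save(f"pics/{n}0.png",im)
    cm=cam(n); print(n,cm[2].round(3),cm[3].round(2).tolist(),cm[1],cm[0]["k1"])
    for t in("award_1_mid","board_mid","by_calculator","by_pen_3","by_eraser","by_remote_1","by_keys_1"):
        for r in bot.look_for(n,t):
            e=r["extent"]; print(t,round(r["score"],2),np.round(e).tolist(),at_z(cm,e[0],e[1],0.0).round(3))
E
```

```text
{'clock': 0.0, 'joint_pos': [1.295, 0.241, 0.004, 1.335, 0.0, 1.571], 'joint_vel': [0.0, 0.001, 0.002, -0.0, 0.001, 0.002], 'tau': [-0.001, -37.232, 25.241, 0.017, -0.0, -0.0], 'eef_pos': [0.136, 0.481, 0.241], 'tool_rot': [0.137, 0.991, -0.001, -0.0], 'ft_force': [0.314, -0.246, 0.866], 'ft_torque': [0.005, -0.017, 0.018], 'grasp_force': 0.0, 'grip_width': 0.085}
top [ 0.341 -0.002  1.072] [-0.04, 0.03, 0.71, -0.7] 449.1885369422509 -0.08988375263772634Traceback (most recent call last):
  File "<stdin>", line 9, in <module>
  File "h.py", line 17, in at_z
    o,d=ray(cm,u,v); return o+d*(z-o[2])/d[2]
        ~~~^^^^^^^^
  File "h.py", line 15, in ray
    return o,Rm@np.array([s[0],-s[1],-1])
             ~~^~~~~~~~~~~~~~~~~~~~~~~~~~
ValueError: matmul: Input operand 1 has a mismatch in its core dimension 0, with gufunc signature (n?,k),(k,m?)->(n?,m?) (size 3 is different from 4)
```

View pics/top0.png

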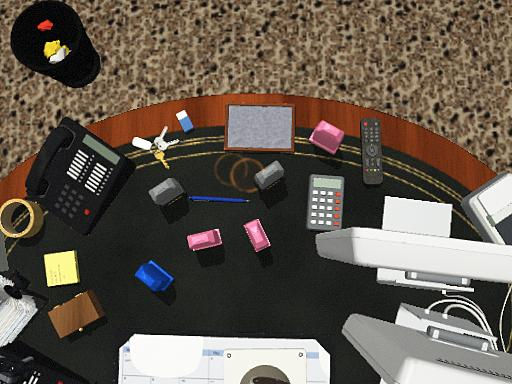

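The top view shows the grey awards near (167,191) and (269,177), the board at (260,128), and the pen between them at (218,199). The pink and blue blocks are decoys. The camera rotation is a quaternion, so I'll fix the helper.

```bash
sed -i 's/np.array(c\["rotation"\])/(R.from_quat(c["rotation"]).as_matrix() if np.size(c["rotation"])==4 else np.array(c["rotation"]))/' h.py
python3 - <<'E'
from h import *
for n in("top","scene"):
    im=bot.camera(n); save(f"pics/{n}0.png",im)
    cm=cam(n); print(n,cm[2].round(3),cm[3].round(2).tolist(),cm[1],cm[0]["k1"])
    for t in("award_1_mid","board_mid","by_calculator","by_pen_3","by_eraser","by_remote_1","by_keys_1"):
        for r in bot.look_for(n,t):
            e=r["extent"]; print(t,round(r["score"],2),np.round(e).tolist(),at_z(cm,e[0],e[1],0.0).round(3))
E
```

```text
top [ 0.341 -0.002  1.072] [[-0.01, 0.99, -0.11], [-1.0, -0.01, -0.01], [-0.01, 0.11, 0.99]] 449.1885369422509 -0.08988375263772634
award_1_mid 0.81 [167.0, 195.0, 38.0, 30.0] [0.459 0.227 0.   ]
board_mid 0.74 [259.0, 127.0, 74.0, 51.0] [0.624 0.003 0.   ]
board_mid 0.31 [325.0, 201.0, 39.0, 56.0] [ 0.439 -0.153  0.   ]
by_calculator 0.95 [325.0, 203.0, 36.0, 58.0] [ 0.435 -0.152  0.   ]
by_pen_3 0.47 [217.0, 198.0, 59.0, 11.0] [0.45  0.106 0.   ]
by_eraser 0.65 [182.0, 121.0, 13.0, 21.0] [0.642 0.192 0.   ]
by_remote_1 0.96 [371.0, 152.0, 25.0, 70.0] [ 0.558 -0.269  0.   ]
by_keys_1 0.9 [157.0, 148.0, 46.0, 44.0] [0.575 0.255 0.   ]
by_keys_1 0.63 [258.0, 127.0, 69.0, 54.0] [0.624 0.006 0.   ]
scene [0.498 0.61  0.919] [[-1.0, -0.08, 0.06], [0.1, -0.81, 0.58], [0.0, 0.58, 0.81]] 405.435094629613 -0.12238213536611346
award_1_mid 0.81 [255.0, 272.0, 30.0, 44.0] [0.456 0.202 0.   ]
board_mid 0.58 [188.0, 210.0, 48.0, 56.0] [0.62  0.006 0.   ]
by_calculator 0.6 [252.0, 161.0, 44.0, 28.0] [ 0.432 -0.15   0.   ]
by_pen_3 0.63 [181.0, 270.0, 16.0, 14.0] [0.638 0.179 0.   ]
by_eraser 0.74 [181.0, 270.0, 19.0, 16.0] [0.638 0.179 0.   ]
by_remote_1 0.8 [210.0, 132.0, 53.0, 17.0] [ 0.553 -0.277  0.   ]
by_keys_1 0.62 [209.0, 300.0, 46.0, 48.0] [0.572 0.264 0.   ]
```

View pics/scene0.png

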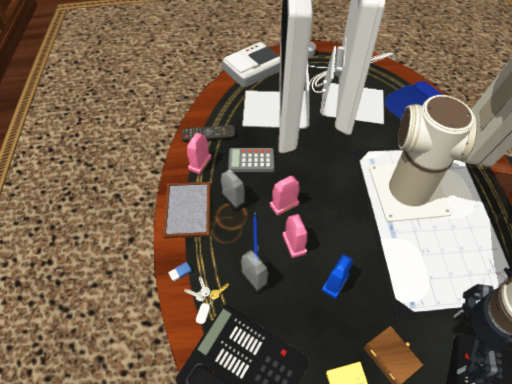

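The scene view shows the grey awards at (233,188) and (255,270), with the board at (188,210). The monitors stand at y<0, beyond the calculator. Next I'll segment the two awards and fit their poses.

```bash
python3 - <<'E'
from h import *
t=cv2.imread("pics/top0.png"); s=cv2.imread("pics/scene0.png")
f=lambda a,u,v:cv2.resize(a[v-30:v+30,u-38:u+38],(399,299),interpolation=cv2.INTER_CUBIC)
cv2.imwrite("pics/crop.png",np.vstack([np.hstack([f(t,167,191),f(t,269,177)]),np.hstack([f(s,255,270),f(s,233,188)])]))
for n in("top","scene"):
    bot.camera(n)
    for r in bot.outline_of(n,"award_2_mid"): print(n,r["score"],r["extent"],r["region"].sum())
E
```

```text
top 0.96 [256.0, 234.8, 28.8, 33.9] 521
top 0.87 [271.0, 176.6, 33.3, 32.7] 590
top 0.79 [154.8, 275.4, 38.5, 32.7] 697
top 0.66 [205.7, 240.2, 32.4, 21.7] 523
top 0.62 [325.1, 138.1, 36.1, 32.6] 659
scene 0.97 [233.6, 190.8, 26.4, 44.1] 766
scene 0.92 [285.4, 195.8, 28.1, 37.3] 818
scene 0.87 [296.2, 237.5, 31.1, 43.8] 774
scene 0.72 [198.2, 153.9, 29.4, 35.7] 710
scene 0.57 [335.4, 276.4, 30.8, 44.8] 702
```

View pics/crop.png

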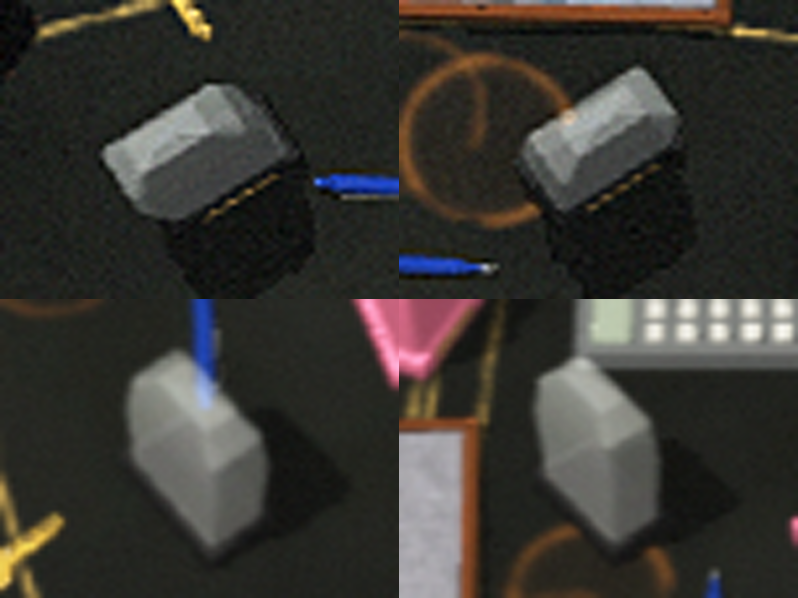

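The crops show clear silhouettes of both awards. I'll fit x, y and yaw jointly from both cameras.

```bash
cat > fit.py <<'E'
from h import *
from scipy.optimize import differential_evolution
def seg(im,u,v):
    b=im.astype(int).max(2); sat=b-im.astype(int).min(2)
    m=((b>62)&(sat<30)).astype(np.uint8)
    w=np.zeros_like(m); cv2.circle(w,(u,v),26,1,-1); m=cv2.morphologyEx(m&w,cv2.MORPH_OPEN,np.ones((3,3),np.uint8))
    n,l,st,_=cv2.connectedComponentsWithStats(m); k=l==1+np.argmax(st[1:,4]); return k
def model(p):
    x,y,a,w,h=p; P=[]
    for s in(-1,1):
        for (yy,z) in((33,16),(33,h),(w,116)):
            for t in(-1,1): P.append([s*16,t*yy,z])
    P=np.array(P)/1000; c,s_=np.cos(a),np.sin(a)
    return np.c_[x+c*P[:,0]-s_*P[:,1],y+s_*P[:,0]+c*P[:,1],P[:,2]]
def mask(cm,p):
    S=4; q=np.array([proj(cm,v) for v in model(p)])
    M=np.zeros((384,512),np.uint8)
    cv2.fillConvexPoly(M,cv2.convexHull((q*16).round().astype(np.int32)),1,shift=4); return M>0
def fit(views,x0,y0):
    def cost(p): return np.mean([1-(mask(cm,p)&k).sum()/(mask(cm,p)|k).sum() for cm,k in views])
    r=differential_evolution(cost,[(x0-.05,x0+.05),(y0-.05,y0+.05),(-1.6,1.6),(8,28),(75,110)],maxiter=60,popsize=12,seed=1)
    return r.x,r.fun
E
python3 - <<'E'
from fit import *
I={n:cv2.imread(f"pics/{n}0.png") for n in("top","scene")}
C={n:cam(n) for n in I}
for nm,tp,sp,g in(("L",(167,191),(255,270),(.46,.215)),("R",(269,177),(233,188),(.5,-.02))):
    v=[(C["top"],seg(I["top"],*tp)),(C["scene"],seg(I["scene"],*sp))]
    print(nm,[int(k.sum()) for _,k in v])
    for sub in(v,v[:1],v[1:]):
        p,f=fit(sub,*g); print(p.round(3),round(f,3))
# board corners, monitor corner, calc
for u,v in((225,105),(295,106),(293,151),(224,149)): print("board",at_z(C["top"],u,v,.01).round(3))
for u,v in((166,184),(210,184),(210,235),(166,236)): print("boardS",at_z(C["scene"],u,v,.01).round(3))
for z in(.1,.2,.3,.4,.5): print("mon",z,at_z(C["top"],318,240,z).round(3),at_z(C["scene"],283,0,z).round(3),at_z(C["scene"],283,150,z).round(3))
E
```

```text
L [525, 676]
[ 0.463  0.218  0.453  8.277 75.968] 0.204
[ 0.462  0.219  0.444 11.146 75.011] 0.248
[ 0.464  0.219  0.449  8.524 81.661] 0.15
R [446, 794]
[ 4.9700e-01 -2.0000e-02  4.4800e-01  1.3177e+01  7.5318e+01] 0.248
[ 4.9800e-01 -1.8000e-02  6.0900e-01  9.3000e+00  7.6761e+01] 0.232
[ 4.9600e-01 -2.0000e-02  4.0200e-01  1.7612e+01  8.4862e+01] 0.235
board [0.678 0.086 0.01 ]
board [ 0.672 -0.085  0.01 ]
board [ 0.561 -0.078  0.01 ]
board [0.568 0.088 0.01 ]
boardS [ 0.68 -0.08  0.01]
boardS [ 0.557 -0.068  0.01 ]
boardS [0.562 0.094 0.01 ]
boardS [0.675 0.087 0.01 ]
mon 0.1 [ 0.346 -0.121  0.1  ] [ 0.245 -0.871  0.1  ] [ 0.353 -0.096  0.1  ]
mon 0.2 [ 0.346 -0.109  0.2  ] [ 0.276 -0.69   0.2  ] [ 0.371 -0.01   0.2  ]
mon 0.3 [ 0.345 -0.096  0.3  ] [ 0.307 -0.509  0.3  ] [0.389 0.076 0.3  ]
mon 0.4 [ 0.345 -0.084  0.4  ] [ 0.338 -0.329  0.4  ] [0.406 0.163 0.4  ]
mon 0.5 [ 0.344 -0.072  0.5  ] [ 0.368 -0.148  0.5  ] [0.424 0.249 0.5  ]
```

```bash
cat >> h.py <<'E'
def delta(p,a):
    "shift/turn in tool units to TCP p, pointing down, tool y at world angle a (mod pi nearest)"
    o=bot.get_obs(); Rm=R.from_quat(o["tool_rot"])
    c=np.arctan2(*Rm.as_matrix()[[1,0],1]); a=c+(a-c+np.pi/2)%np.pi-np.pi/2
    y=np.array([np.cos(a),np.sin(a),0]); z=np.array([0,0,-1.]); T=np.c_[np.cross(y,z),y,z]
    print("now",o["eef_pos"].round(4) if hasattr(o["eef_pos"],"round") else o["eef_pos"],"yaw",round(c,3))
    print("shift",(Rm.inv().apply(np.array(p)-o["eef_pos"])/.05).round(3),"turn",(np.degrees((Rm.inv()*R.from_matrix(T)).as_rotvec())/5).round(3))
E
python3 - <<'E'
from h import *
cm=cam("top")
for A,B in(((168.05,204.6),(181.95,196.3)),((266.8,189.4),(280.7,180.7))):
    d=at_z(cm,*A,.016)-at_z(cm,*B,.016); print("yaw",np.arctan2(-d[0],d[1]))
delta((.463,.218,.26),.52)
E
```

```text
yaw 0.527749250178825
yaw 0.5476254654683954
now [0.1362 0.4811 0.2423] yaw 1.295
shift [-7.723 -3.283 -0.354] turn [ 1.000e-03 -0.000e+00  8.881e+00]
```

>>> drive_tool:
  rows:
    - {"dx": -0.8,"dy": -0.33,"dz": -0.36,"wz": 1,"hand": 85}
    - {"dx": -1.6,"dy": -0.66,"dz": -0.36,"wz": 2,"hand": 85}
    - {"dx": -2.4,"dy": -1,"dz": -0.36,"wz": 3,"hand": 85}
    - {"dx": -3.2,"dy": -1.33,"dz": -0.36,"wz": 4,"hand": 85}
    - {"dx": -4,"dy": -1.66,"dz": -0.36,"wz": 5,"hand": 85}
    - {"dx": -4.8,"dy": -2,"dz": -0.36,"wz": 6,"hand": 85}
    - {"dx": -5.6,"dy": -2.4,"dz": -0.36,"wz": 7,"hand": 85}
    - {"dx": -6.4,"dy": -2.7,"dz": -0.36,"wz": 8,"hand": 85}
    - {"dx": -7.2,"dy": -3,"dz": -0.36,"wz": 8.9,"hand": 85}
    - {"dx": -7.72,"dy": -3.28,"dz": -0.36,"wz": 8.9,"hand": 85}
    - {"dx": -7.72,"dy": -3.28,"dz": -0.36,"wz": 8.9,"hand": 85}
    - {"dx": -7.72,"dy": -3.28,"dz": -0.36,"wz": 8.9,"hand": 85}

```text
invalid input at $.rows[0]: expected keys dx, dy, dz, wx, wy, wz, hand
```

```bash
python3 - <<'E'
from h import *
o=bot.get_obs(); im=bot.camera("wrist"); save("pics/w1.png",im)
cm=cam("wrist",o); print(o["eef_pos"],cm[2],cm[3].round(2).tolist(),cm[1],o["ft_force"])
np.save("o1.npy",o,allow_pickle=True)
for r in bot.look_for("wrist","award_1_mid"): print(r)
print([proj(cm,(.463,.218,z)).round() for z in(0,.016,.116)])
E
```

```text
[0.13616498 0.48111946 0.24233549] [0.05472319 0.50237071 0.37488363] [[0.27, -0.91, -0.31], [0.96, 0.26, 0.09], [0.0, -0.33, 0.95]] 290.0990847908177 [ 0.24461863 -0.5465485   0.09263503]
[array([158., 375.]), array([155., 384.]), array([134., 449.])]
```

View pics/w1.png

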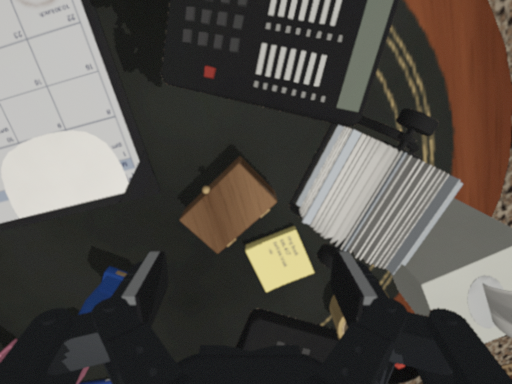

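The move was refused because every key is required, so the wrist view still shows the start area with no award in it. Redoing the move with all keys.

>>> drive_tool:
  rows:
    - {"dx": -0.8,"dy": -0.33,"dz": -0.36,"wx": 0,"wy": 0,"wz": 1,"hand": 85}
    - {"dx": -1.6,"dy": -0.66,"dz": -0.36,"wx": 0,"wy": 0,"wz": 2,"hand": 85}
    - {"dx": -2.4,"dy": -1,"dz": -0.36,"wx": 0,"wy": 0,"wz": 3,"hand": 85}
    - {"dx": -3.2,"dy": -1.33,"dz": -0.36,"wx": 0,"wy": 0,"wz": 4,"hand": 85}
    - {"dx": -4,"dy": -1.66,"dz": -0.36,"wx": 0,"wy": 0,"wz": 5,"hand": 85}
    - {"dx": -4.8,"dy": -2,"dz": -0.36,"wx": 0,"wy": 0,"wz": 6,"hand": 85}
    - {"dx": -5.6,"dy": -2.4,"dz": -0.36,"wx": 0,"wy": 0,"wz": 7,"hand": 85}
    - {"dx": -6.4,"dy": -2.7,"dz": -0.36,"wx": 0,"wy": 0,"wz": 8,"hand": 85}
    - {"dx": -7.2,"dy": -3,"dz": -0.36,"wx": 0,"wy": 0,"wz": 8.9,"hand": 85}
    - {"dx": -7.72,"dy": -3.28,"dz": -0.36,"wx": 0,"wy": 0,"wz": 8.9,"hand": 85}
    - {"dx": -7.72,"dy": -3.28,"dz": -0.36,"wx": 0,"wy": 0,"wz": 8.9,"hand": 85}
    - {"dx": -7.72,"dy": -3.28,"dz": -0.36,"wx": 0,"wy": 0,"wz": 8.9,"hand": 85}

```text
clock: 2.4
eef_pos: [0.463, 0.2177, 0.26]
tool_rot: [0.503, 0.864, -0.0, -0.0]
ft_force: [-0.8, 0.9, -0.1]
grip_width: 0.0853
grasp_force: 0.0
```

```bash
python3 - <<'E'
from h import *
o=bot.get_obs(); im=bot.camera("wrist")
cm=cam("wrist",o); print(o["eef_pos"],o["ft_force"])
for r in bot.look_for("wrist","award_1_mid"): print(r)
big=cv2.resize(im,(768,576))
save("pics/w2.png",big)
from fit import model
for z in (.016,.116):print(proj(cm,(.463,.218,z)).round())
E
```

```text
[0.46299365 0.21772553 0.26002419] [-0.79980424  0.92444206 -0.12046701]
{'extent': [247.1, 166.1, 30.4, 70.2], 'score': 0.88}
[250. 160.]
[250. 182.]
```

View pics/w2.png

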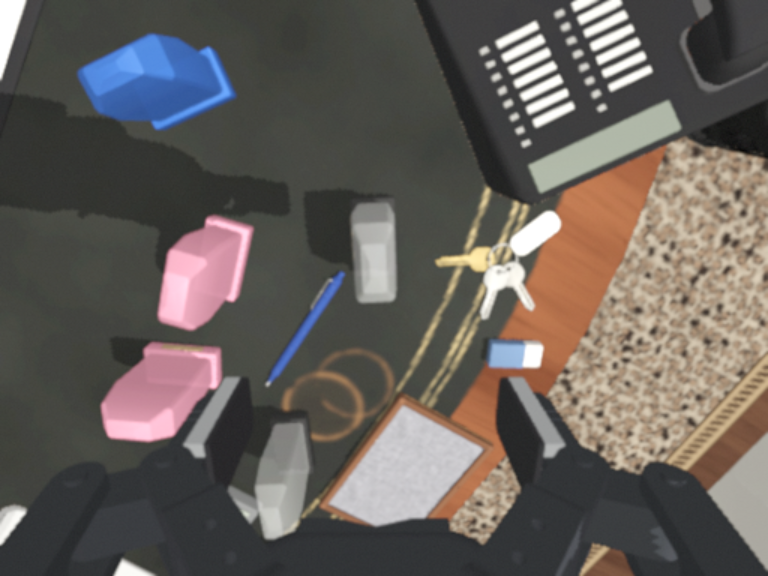

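The wrist view shows the left award at about (373,250) in the 1.5x picture, well aligned with the tool. The pen is clear to its left. I'll refine the position and yaw from its edges.

```bash
python3 - <<'E'
from fit import *
im=cv2.imread("pics/w2.png"); im=cv2.resize(im,(512,384),interpolation=cv2.INTER_AREA)
cm=cam("wrist",bot.get_obs())
k=seg(im,249,167); print(k.sum(),np.argwhere(k).min(0),np.argwhere(k).max(0))
print(fit([(cm,k)],.463,.218))
p,q=at_z(cm,372/1.5,202/1.5,.09),at_z(cm,376/1.5,300/1.5,.09); d=p-q; print(np.arctan2(-d[0],d[1]),(p+q)/2)
T,S=cam("top"),cam("scene")
I={n:cv2.imread(f"pics/{n}0.png") for n in("top","scene")}
v=[(cm,k),(T,seg(I["top"],167,191)),(S,seg(I["scene"],255,270))]
print(fit(v,.463,.218))
E
```

```text
1868 [142 226] [192 274]
(array([4.60798431e-01, 2.25107804e-01, 1.55163783e-02, 9.28159271e+00,
       7.50701662e+01]), np.float64(0.3007733007733008))
0.5592626180954123 [0.45791478 0.22458201 0.09      ]
(array([ 0.46340664,  0.21811704,  0.45210001,  8.573387  , 78.95433971]), np.float64(0.2537193073442479))
```

```bash
python3 - <<'E'
from fit import *
im=cv2.imread("pics/w2.png"); im=cv2.resize(im,(512,384),interpolation=cv2.INTER_AREA)
cm=cam("wrist",bot.get_obs())
k=np.zeros((384,512),bool)
b=im.max(2); 
for th in(80,95,110):
    m=((b>th)).astype(np.uint8); w=np.zeros_like(m); w[128:206,225:270]=1
    n,l,st,_=cv2.connectedComponentsWithStats(m&w); j=1+np.argmax(st[1:,4]); k=l==j; print(th,st[j])
    c=cv2.minAreaRect(np.argwhere(k)[:,::-1].astype(np.float32)); print(c)
    p,f=fit([(cm,k)],.463,.218); print(p.round(4),round(f,3))
E
```

```text
80 [ 233  132   33   71 2041]
((249.57481384277344, 167.4962615966797), (69.96260070800781, 30.961322784423828), 87.1375961303711)
[ 0.4617  0.2192  0.5622  8.7991 86.418 ] 0.067
95 [ 234  134   31   69 1914]
((249.21051025390625, 167.97268676757812), (67.60386657714844, 29.555072784423828), 87.79740142822266)
[ 0.4627  0.2177  0.5793  8.3945 79.1253] 0.094
110 [ 234  135   31   67 1806]
((248.93104553222656, 168.1724090576172), (66.1754379272461, 29.2108211517334), 88.60282135009766)
[ 0.4627  0.2178  0.5807  8.5647 77.9695] 0.129
```

>>> drive_tool:
  rows:
    - {"dx": 0.04,"dy": 0,"dz": 0.6,"wx": 0,"wy": 0,"wz": -0.4,"hand": 85}
    - {"dx": 0.04,"dy": 0,"dz": 1.3,"wx": 0,"wy": 0,"wz": -0.4,"hand": 85}
    - {"dx": 0.04,"dy": 0,"dz": 2,"wx": 0,"wy": 0,"wz": -0.4,"hand": 85}
    - {"dx": 0.04,"dy": 0,"dz": 2.6,"wx": 0,"wy": 0,"wz": -0.4,"hand": 85}
    - {"dx": 0.04,"dy": 0,"dz": 3.1,"wx": 0,"wy": 0,"wz": -0.4,"hand": 85}
    - {"dx": 0.04,"dy": 0,"dz": 3.5,"wx": 0,"wy": 0,"wz": -0.4,"hand": 85}
    - {"dx": 0.04,"dy": 0,"dz": 3.8,"wx": 0,"wy": 0,"wz": -0.4,"hand": 85}
    - {"dx": 0.04,"dy": 0,"dz": 3.96,"wx": 0,"wy": 0,"wz": -0.4,"hand": 85}
    - {"dx": 0.04,"dy": 0,"dz": 3.96,"wx": 0,"wy": 0,"wz": -0.4,"hand": 85}
    - {"dx": 0.04,"dy": 0,"dz": 3.96,"wx": 0,"wy": 0,"wz": -0.4,"hand": 85}

```text
clock: 3.5
eef_pos: [0.462, 0.2207, 0.063]
tool_rot: [0.487, 0.874, 0.0, 0.0]
ft_force: [0.3, 1.2, 0.7]
grip_width: 0.0854
grasp_force: 0.0
```

>>> drive_tool:
  rows:
    - {"dx": 0,"dy": 0,"dz": 0,"wx": 0,"wy": 0,"wz": 0,"hand": 60}
    - {"dx": 0,"dy": 0,"dz": 0,"wx": 0,"wy": 0,"wz": 0,"hand": 45}
    - {"dx": 0,"dy": 0,"dz": 0,"wx": 0,"wy": 0,"wz": 0,"hand": 40}
    - {"dx": 0,"dy": 0,"dz": 0,"wx": 0,"wy": 0,"wz": 0,"hand": 37}
    - {"dx": 0,"dy": 0,"dz": 0,"wx": 0,"wy": 0,"wz": 0,"hand": 34}
    - {"dx": 0,"dy": 0,"dz": 0,"wx": 0,"wy": 0,"wz": 0,"hand": 31}
    - {"dx": 0,"dy": 0,"dz": 0,"wx": 0,"wy": 0,"wz": 0,"hand": 28}
    - {"dx": 0,"dy": 0,"dz": 0,"wx": 0,"wy": 0,"wz": 0,"hand": 25}
    - {"dx": 0,"dy": 0,"dz": 0,"wx": 0,"wy": 0,"wz": 0,"hand": 25}
    - {"dx": 0,"dy": 0,"dz": 0,"wx": 0,"wy": 0,"wz": 0,"hand": 25}

```text
clock: 4.5
eef_pos: [0.462, 0.2199, 0.0626]
tool_rot: [0.487, 0.873, 0.0, 0.0]
ft_force: [-1.5, -1.3, 5.5]
grip_width: 0.0304
grasp_force: 60.0
```

>>> drive_tool:
  rows:
    - {"dx": 0,"dy": 0,"dz": -0.1,"wx": 0,"wy": 0,"wz": 0,"hand": 25}
    - {"dx": 0,"dy": 0,"dz": -0.3,"wx": 0,"wy": 0,"wz": 0,"hand": 25}
    - {"dx": 0,"dy": 0,"dz": -0.6,"wx": 0,"wy": 0,"wz": 0,"hand": 25}
    - {"dx": 0,"dy": 0,"dz": -0.9,"wx": 0,"wy": 0,"wz": 0,"hand": 25}
    - {"dx": 0,"dy": 0,"dz": -1.2,"wx": 0,"wy": 0,"wz": 0,"hand": 25}
    - {"dx": 0,"dy": 0,"dz": -1.5,"wx": 0,"wy": 0,"wz": 0,"hand": 25}
    - {"dx": 0,"dy": 0,"dz": -1.7,"wx": 0,"wy": 0,"wz": 0,"hand": 25}
    - {"dx": 0,"dy": 0,"dz": -1.8,"wx": 0,"wy": 0,"wz": 0,"hand": 25}
    - {"dx": 0,"dy": 0,"dz": -1.8,"wx": 0,"wy": 0,"wz": 0,"hand": 25}
    - {"dx": 0,"dy": 0,"dz": -1.8,"wx": 0,"wy": 0,"wz": 0,"hand": 25}
    - {"dx": 0,"dy": 0,"dz": -1.8,"wx": 0,"wy": 0,"wz": 0,"hand": 25}
    - {"dx": 0,"dy": 0,"dz": -1.8,"wx": 0,"wy": 0,"wz": 0,"hand": 25}

```text
clock: 5.7
eef_pos: [0.4615, 0.2197, 0.1516]
tool_rot: [0.487, 0.873, -0.001, -0.0]
ft_force: [-0.3, 0.3, -1.6]
grip_width: 0.0305
grasp_force: 59.5
```

```bash
python3 - <<'E'
from h import *
F=[]
for i in range(8):
    bot.camera("top" if i else "scene"); o=bot.get_obs(); F.append(o["ft_force"])
    if i==0: save("pics/s_lift.png",bot.camera("scene"))
print(np.mean(F,0),np.std(F,0),o["eef_pos"],o["grip_width"],o["clock"])
E
```

```text
[ 0.13870576 -0.50494562 -1.75591206] [0.44126477 0.45530001 0.44537524] [0.46195671 0.2199421  0.15231531] 0.03054311431131061 6.15
```

It weighs about 1.8 N (0.18 kg), so the left award is the light copy. Setting it back down and releasing it.

>>> drive_tool:
  rows:
    - {"dx": 0,"dy": 0,"dz": 0.3,"wx": 0,"wy": 0,"wz": 0,"hand": 25}
    - {"dx": 0,"dy": 0,"dz": 0.7,"wx": 0,"wy": 0,"wz": 0,"hand": 25}
    - {"dx": 0,"dy": 0,"dz": 1.1,"wx": 0,"wy": 0,"wz": 0,"hand": 25}
    - {"dx": 0,"dy": 0,"dz": 1.4,"wx": 0,"wy": 0,"wz": 0,"hand": 25}
    - {"dx": 0,"dy": 0,"dz": 1.6,"wx": 0,"wy": 0,"wz": 0,"hand": 25}
    - {"dx": 0,"dy": 0,"dz": 1.7,"wx": 0,"wy": 0,"wz": 0,"hand": 25}
    - {"dx": 0,"dy": 0,"dz": 1.75,"wx": 0,"wy": 0,"wz": 0,"hand": 25}
    - {"dx": 0,"dy": 0,"dz": 1.78,"wx": 0,"wy": 0,"wz": 0,"hand": 25}
    - {"dx": 0,"dy": 0,"dz": 1.8,"wx": 0,"wy": 0,"wz": 0,"hand": 25}
    - {"dx": 0,"dy": 0,"dz": 1.8,"wx": 0,"wy": 0,"wz": 0,"hand": 25}
    - {"dx": 0,"dy": 0,"dz": 1.8,"wx": 0,"wy": 0,"wz": 0,"hand": 25}

```text
clock: 7.25
eef_pos: [0.4622, 0.22, 0.0627]
tool_rot: [0.487, 0.873, 0.0, 0.0]
ft_force: [-0.1, -0.1, -1.0]
grip_width: 0.0304
grasp_force: 59.5
```

>>> drive_tool:
  rows:
    - {"dx": 0,"dy": 0,"dz": 0,"wx": 0,"wy": 0,"wz": 0,"hand": 33}
    - {"dx": 0,"dy": 0,"dz": 0,"wx": 0,"wy": 0,"wz": 0,"hand": 37}
    - {"dx": 0,"dy": 0,"dz": 0,"wx": 0,"wy": 0,"wz": 0,"hand": 42}
    - {"dx": 0,"dy": 0,"dz": 0,"wx": 0,"wy": 0,"wz": 0,"hand": 50}
    - {"dx": 0,"dy": 0,"dz": 0,"wx": 0,"wy": 0,"wz": 0,"hand": 65}
    - {"dx": 0,"dy": 0,"dz": 0,"wx": 0,"wy": 0,"wz": 0,"hand": 85}
    - {"dx": 0,"dy": 0,"dz": 0,"wx": 0,"wy": 0,"wz": 0,"hand": 85}
    - {"dx": 0,"dy": 0,"dz": 0,"wx": 0,"wy": 0,"wz": 0,"hand": 85}
    - {"dx": 0,"dy": 0,"dz": 0,"wx": 0,"wy": 0,"wz": 0,"hand": 85}

```text
clock: 8.15
eef_pos: [0.4619, 0.2199, 0.0623]
tool_rot: [0.487, 0.873, -0.0, -0.0]
ft_force: [-0.3, 0.3, 0.1]
grip_width: 0.085
grasp_force: 0.0
```

```bash
python3 - <<'E'
from h import *
delta((.462,.22,.28),.55)
delta((.462,.09,.28),.55)
delta((.462,.06,.28),.55)
E
```

```text
now [0.4619 0.2199 0.0623] yaw 0.553
shift [ 1.000e-03  2.000e-03 -4.355e+00] turn [-0.001 -0.     0.037]
now [0.4619 0.2199 0.0623] yaw 0.553
shift [-2.212 -1.364 -4.354] turn [-0.001 -0.     0.037]
now [0.4619 0.2199 0.0623] yaw 0.553
shift [-2.722 -1.679 -4.354] turn [-0.001 -0.     0.037]
```

>>> drive_tool:
  rows:
    - {"dx": 0,"dy": 0,"dz": -0.3,"wx": 0,"wy": 0,"wz": 0,"hand": 85}
    - {"dx": 0,"dy": 0,"dz": -1,"wx": 0,"wy": 0,"wz": 0,"hand": 85}
    - {"dx": 0,"dy": 0,"dz": -2,"wx": 0,"wy": 0,"wz": 0,"hand": 85}
    - {"dx": 0,"dy": 0,"dz": -3,"wx": 0,"wy": 0,"wz": 0,"hand": 85}
    - {"dx": 0,"dy": 0,"dz": -3.8,"wx": 0,"wy": 0,"wz": 0,"hand": 85}
    - {"dx": -0.5,"dy": -0.2,"dz": -4,"wx": 0,"wy": 0,"wz": 0,"hand": 85}
    - {"dx": -1.2,"dy": -0.5,"dz": -4,"wx": 0,"wy": 0,"wz": 0,"hand": 85}
    - {"dx": -2,"dy": -0.9,"dz": -4,"wx": 0,"wy": 0,"wz": 0,"hand": 85}
    - {"dx": -2.8,"dy": -1.2,"dz": -4,"wx": 0,"wy": 0,"wz": 0,"hand": 85}
    - {"dx": -3.6,"dy": -1.5,"dz": -4,"wx": 0,"wy": 0,"wz": 0,"hand": 85}
    - {"dx": -4.2,"dy": -1.8,"dz": -4,"wx": 0,"wy": 0,"wz": 0,"hand": 85}
    - {"dx": -4.44,"dy": -1.91,"dz": -4,"wx": 0,"wy": 0,"wz": 0,"hand": 85}
    - {"dx": -4.44,"dy": -1.91,"dz": -4,"wx": 0,"wy": 0,"wz": 0,"hand": 85}
    - {"dx": -4.44,"dy": -1.91,"dz": -4,"wx": 0,"wy": 0,"wz": 0,"hand": 85}

```text
clock: 9.55
eef_pos: [0.4972, -0.0185, 0.2622]
tool_rot: [0.487, 0.873, 0.0, -0.0]
ft_force: [0.0, 1.3, 0.0]
grip_width: 0.0851
grasp_force: 0.0
```

```bash
python3 - <<'E'
from fit import *
o=bot.get_obs(); im=bot.camera("wrist"); cm=cam("wrist",o); print(o["eef_pos"],o["joint_pos"])
save("pics/w3.png",cv2.resize(im,(768,576)))
u,v=map(int,proj(cm,(.497,-.019,.08))); print(u,v)
b=im.max(2); sat=b-im.min(2)
for th in(70,80,95):
    m=((b>th)&(sat<30)).astype(np.uint8); w=np.zeros_like(m); w[v-45:v+45,u-26:u+26]=1
    n,l,st,_=cv2.connectedComponentsWithStats(m&w); j=1+np.argmax(st[1:,4]); k=l==j
    p,f=fit([(cm,k)],.497,-.019); print(th,st[j],p.round(4),round(f,3))
s=cv2.cvtColor(bot.camera("scene"),cv2.COLOR_RGB2BGR); S=cam("scene")
for a,i in(("before",cv2.imread("pics/scene0.png")),("after",s)):
    print(a,fit([(S,seg(i,255,270))],.463,.218)[0].round(4))
E
```

```text
[ 0.49718164 -0.01847382  0.26223928] [-3.75845765e-02  2.28234024e-01  4.08121266e-02  1.38369065e+00
  7.56200899e-04  9.79857900e-01]
249 172
70 [ 234  132   41   71 2091] [ 4.97100e-01 -1.79000e-02  5.89600e-01  8.12910e+00  8.67205e+01] 0.12
80 [ 234  134   41   68 1935] [ 4.97300e-01 -1.89000e-02  5.99100e-01  8.02410e+00  8.21487e+01] 0.086
95 [ 234  135   31   67 1815] [ 4.97800e-01 -1.99000e-02  5.91700e-01  8.18450e+00  7.87935e+01] 0.121
before [ 0.4634  0.218   0.4532  8.5955 79.594 ]
after [ 0.4636  0.219   0.4551  9.2615 81.8331]
```

View pics/w3.png

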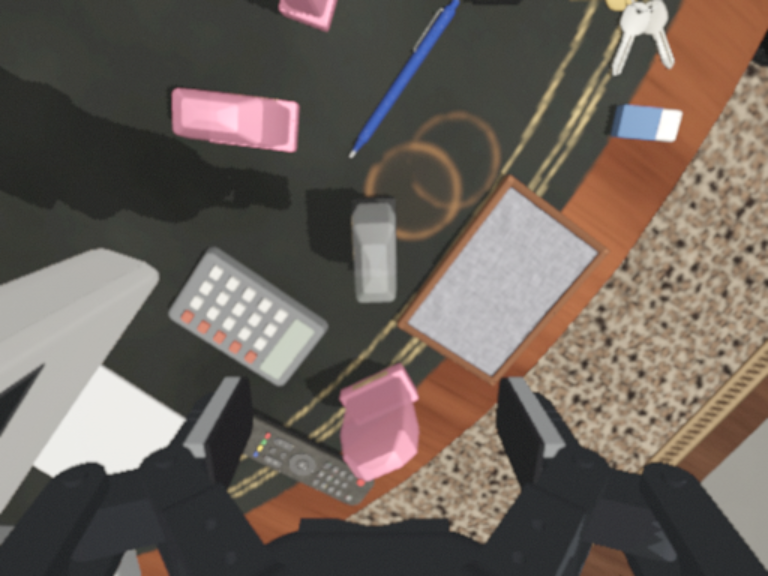

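The left award is back within about 1 mm. In the wrist view the right award sits centred at (374,252), with the calculator at (248,315) and the board at (503,280), both clear of the fingers. Descending on the right award.

>>> drive_tool:
  rows:
    - {"dx": 0,"dy": 0,"dz": 0.6,"wx": 0,"wy": 0,"wz": -0.36,"hand": 85}
    - {"dx": 0,"dy": 0,"dz": 1.3,"wx": 0,"wy": 0,"wz": -0.36,"hand": 85}
    - {"dx": 0,"dy": 0,"dz": 2,"wx": 0,"wy": 0,"wz": -0.36,"hand": 85}
    - {"dx": 0,"dy": 0,"dz": 2.6,"wx": 0,"wy": 0,"wz": -0.36,"hand": 85}
    - {"dx": 0,"dy": 0,"dz": 3.1,"wx": 0,"wy": 0,"wz": -0.36,"hand": 85}
    - {"dx": 0,"dy": 0,"dz": 3.5,"wx": 0,"wy": 0,"wz": -0.36,"hand": 85}
    - {"dx": 0,"dy": 0,"dz": 3.8,"wx": 0,"wy": 0,"wz": -0.36,"hand": 85}
    - {"dx": 0,"dy": 0,"dz": 3.98,"wx": 0,"wy": 0,"wz": -0.36,"hand": 85}
    - {"dx": 0,"dy": 0,"dz": 3.98,"wx": 0,"wy": 0,"wz": -0.36,"hand": 85}
    - {"dx": 0,"dy": 0,"dz": 3.98,"wx": 0,"wy": 0,"wz": -0.36,"hand": 85}

```text
clock: 10.65
eef_pos: [0.4977, -0.0185, 0.0638]
tool_rot: [0.473, 0.881, 0.0, 0.0]
ft_force: [0.8, -1.0, 0.3]
grip_width: 0.0851
grasp_force: 0.0
```

>>> drive_tool:
  rows:
    - {"dx": 0,"dy": 0,"dz": 0,"wx": 0,"wy": 0,"wz": 0,"hand": 60}
    - {"dx": 0,"dy": 0,"dz": 0,"wx": 0,"wy": 0,"wz": 0,"hand": 45}
    - {"dx": 0,"dy": 0,"dz": 0,"wx": 0,"wy": 0,"wz": 0,"hand": 40}
    - {"dx": 0,"dy": 0,"dz": 0,"wx": 0,"wy": 0,"wz": 0,"hand": 37}
    - {"dx": 0,"dy": 0,"dz": 0,"wx": 0,"wy": 0,"wz": 0,"hand": 34}
    - {"dx": 0,"dy": 0,"dz": 0,"wx": 0,"wy": 0,"wz": 0,"hand": 31}
    - {"dx": 0,"dy": 0,"dz": 0,"wx": 0,"wy": 0,"wz": 0,"hand": 28}
    - {"dx": 0,"dy": 0,"dz": 0,"wx": 0,"wy": 0,"wz": 0,"hand": 25}
    - {"dx": 0,"dy": 0,"dz": 0,"wx": 0,"wy": 0,"wz": 0,"hand": 25}
    - {"dx": 0,"dy": 0,"dz": 0,"wx": 0,"wy": 0,"wz": 0,"hand": 25}

```text
clock: 11.65
eef_pos: [0.4977, -0.0191, 0.0637]
tool_rot: [0.473, 0.881, 0.0, 0.0]
ft_force: [0.8, -0.0, 5.7]
grip_width: 0.0302
grasp_force: 60.1
```

>>> drive_tool:
  rows:
    - {"dx": 0,"dy": 0,"dz": -0.1,"wx": 0,"wy": 0,"wz": 0,"hand": 25}
    - {"dx": 0,"dy": 0,"dz": -0.3,"wx": 0,"wy": 0,"wz": 0,"hand": 25}
    - {"dx": 0,"dy": 0,"dz": -0.6,"wx": 0,"wy": 0,"wz": 0,"hand": 25}
    - {"dx": 0,"dy": 0,"dz": -1.0,"wx": 0,"wy": 0,"wz": 0,"hand": 25}
    - {"dx": 0,"dy": 0,"dz": -1.4,"wx": 0,"wy": 0,"wz": 0,"hand": 25}
    - {"dx": 0,"dy": 0,"dz": -1.8,"wx": 0,"wy": 0,"wz": 0,"hand": 25}
    - {"dx": 0,"dy": 0,"dz": -2.2,"wx": 0,"wy": 0,"wz": 0,"hand": 25}
    - {"dx": 0,"dy": 0,"dz": -2.6,"wx": 0,"wy": 0,"wz": 0,"hand": 25}
    - {"dx": 0,"dy": 0,"dz": -2.9,"wx": 0,"wy": 0,"wz": 0,"hand": 25}
    - {"dx": 0,"dy": 0,"dz": -3.1,"wx": 0,"wy": 0,"wz": 0,"hand": 25}
    - {"dx": 0,"dy": 0,"dz": -3.2,"wx": 0,"wy": 0,"wz": 0,"hand": 25}
    - {"dx": 0,"dy": 0,"dz": -3.2,"wx": 0,"wy": 0,"wz": 0,"hand": 25}
    - {"dx": 0,"dy": 0,"dz": -3.2,"wx": 0,"wy": 0,"wz": 0,"hand": 25}
    - {"dx": 0,"dy": 0,"dz": -3.2,"wx": 0,"wy": 0,"wz": 0,"hand": 25}

```text
clock: 13.05
eef_pos: [0.4966, -0.0191, 0.2223]
tool_rot: [0.473, 0.881, -0.0, -0.001]
ft_force: [0.3, 0.0, -4.9]
grip_width: 0.0304
grasp_force: 60.2
```

```bash
python3 - <<'E'
from h import *
F=[]
for i in range(6): bot.camera("top"); o=bot.get_obs(); F.append(o["ft_force"])
print(np.mean(F,0),o["eef_pos"],o["grip_width"],o["clock"])
delta((.619,.004,.223),.585)
E
```

```text
[-0.11660683 -0.27413798 -4.85380199] [ 0.49719455 -0.01913515  0.22305919] 0.03045172640682653 13.35
now [ 0.4972 -0.0191  0.2231] yaw 0.585
shift [-0.959  2.287 -0.   ] turn [-0.005 -0.004 -0.004]
```

The right award weighs about 4.9 N (0.49 kg), so it is the crystal one. Carrying it over the board.

>>> drive_tool:
  rows:
    - {"dx": -0.05,"dy": 0.1,"dz": 0,"wx": 0,"wy": 0,"wz": 0,"hand": 25}
    - {"dx": -0.13,"dy": 0.3,"dz": 0,"wx": 0,"wy": 0,"wz": 0,"hand": 25}
    - {"dx": -0.25,"dy": 0.6,"dz": 0,"wx": 0,"wy": 0,"wz": 0,"hand": 25}
    - {"dx": -0.4,"dy": 0.95,"dz": 0,"wx": 0,"wy": 0,"wz": 0,"hand": 25}
    - {"dx": -0.55,"dy": 1.3,"dz": 0,"wx": 0,"wy": 0,"wz": 0,"hand": 25}
    - {"dx": -0.7,"dy": 1.65,"dz": 0,"wx": 0,"wy": 0,"wz": 0,"hand": 25}
    - {"dx": -0.83,"dy": 1.95,"dz": 0,"wx": 0,"wy": 0,"wz": 0,"hand": 25}
    - {"dx": -0.92,"dy": 2.18,"dz": 0,"wx": 0,"wy": 0,"wz": 0,"hand": 25}
    - {"dx": -0.95,"dy": 2.28,"dz": 0,"wx": 0,"wy": 0,"wz": 0,"hand": 25}
    - {"dx": -0.95,"dy": 2.28,"dz": 0,"wx": 0,"wy": 0,"wz": 0,"hand": 25}
    - {"dx": -0.95,"dy": 2.28,"dz": 0,"wx": 0,"wy": 0,"wz": 0,"hand": 25}
    - {"dx": -0.95,"dy": 2.28,"dz": 0,"wx": 0,"wy": 0,"wz": 0,"hand": 25}
    - {"dx": -0.95,"dy": 2.28,"dz": 0,"wx": 0,"wy": 0,"wz": 0,"hand": 25}

```text
clock: 14.65
eef_pos: [0.6182, 0.004, 0.2236]
tool_rot: [0.473, 0.881, 0.0, 0.0]
ft_force: [-0.3, -0.5, -5.0]
grip_width: 0.0303
grasp_force: 60.2
```

```bash
python3 - <<'E'
from h import *
save("pics/final.png",bot.camera("scene")); o=bot.get_obs(); print(o["eef_pos"],o["ft_force"],np.abs(o["joint_vel"]).max(),o["grasp_force"])
E
```

```text
[0.61822635 0.00402818 0.22364307] [-0.82814653 -0.95682204 -4.82389601] 0.002542090552881193 60.16323924064636
```

View pics/final.png

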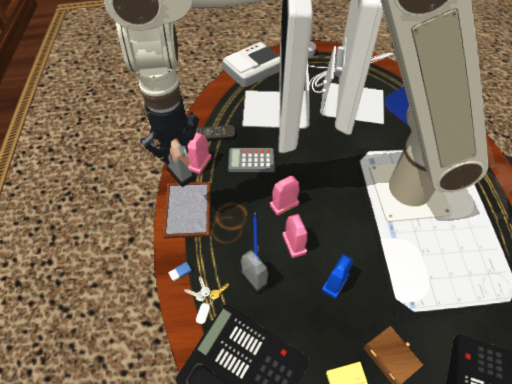

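The scene view shows the crystal award held upright above the board, around (180,160). The light copy stands at (255,270), and the other things are where they were.

```bash
python3 -c "from workcell import bot; print(bot.job_done())"
```

```text
the job is handed in; nothing more can be done
None
```

I handed the job in with the heavy crystal award (the right one, about 0.49 kg) held upright and still over the middle of the board, about 15 cm clear. The light copy (about 0.18 kg) stands let go within about 1 mm of where it started; no verdict was returned.

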